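# Fasten the drive box and hold the jog knob on its third click

## Robot

A 6-joint arm with a two-finger parallel gripper is mounted at the origin on the work surface. World frame = base frame: x ahead of the robot, y to its left, z up, the work surface at z = 0. Lengths are in m, angles in rad, forces in N, time in s.
With the tool pointing down it reaches from about 0.375 to 0.9 m from the base axis. Payload 3.1 kg.
Tool frame: the origin (TCP) lies between the finger pads; the fingertips stand 17 mm ahead of it and the grasp point (between the pads) lies 2 mm behind it (robot.nose_length is the distance from the TCP to the fingertips, in m); z points along the fingers, y is the line along which they close (so a half turn about z gives the same grasp; the last joint's range is limited). The gripper opens to 87 mm and grips with 3 to 60 N. Pads are 19 mm wide; open, the fingers measure 117 mm over their backs; the gripper's body (75 mm by 190 mm) begins 51 mm behind the grasp point.
Start: joints at [1.145, 0.527, 1.433, -0, 1.181, -0.178], TCP at [0.153, 0.606, 0.24] pointing down, gripper open.
Joint ranges: [-3.08, 3.08], [-0.75, 2.2], [0.22, 2.44], [-1.43, 4.57], [0, 2.65], [-2.85, 2.85]. Speed limits (rad/s): [2.79, 2.79, 3.14, 3.14, 3.14, 3.14].

## Interface

Orientations are given as a unit quaternion [x, y, z, w].
In Python, from rig import robot, cams gives the robot as it stands.
- The arm moves only by the shell command python3 -m pendant 'ROWS' [FORCE]. ROWS is JSON, a list of rows, each an object with "jaw": the opening, from 0 (shut) to 1 (fully open); "linear": the shift along the tool's x, y, z in cm, a list of three; "twist": the turn about the tool's z in degrees. A call has 1 to 12 rows; each row shifts and turns the commanded pose from where the row before left it, along the tool's axes as they then stand; what a row does not reach is not made up. A row lasts 1/12 s, in which the tool goes at most 41.7 mm and 7.16 degrees, less where a joint would pass 70% of its speed; a pose out of reach is approached as far as the arm can. A call is refused whole if a number of a shift passes 4.17 or a number of a turn 7.16, either way. A call with a gripper value outside its range is refused whole. The fingers move at their own pace and stop on an object; FORCE is the grip in N (left out, the last holds). Time passes only in rows, so rows that do not move let the fingers close. It gives the time, the measured TCP pose, the force, the opening and the grip force at its end, in the units of the state.
- robot.get_obs(): the state, without advancing time (a new reading comes with each control period).
- cams.camera(name): name is "scene" or "top"; returns a dict with "color" (420x560x3 uint8, blue, green, red), "depth" (420x560 float32, m along the optical axis (not along the pixel's ray), 0 where there is no reading), "fov_y" (degrees; the focal length in pixels is half the picture's height over the tangent of half this angle, whatever the lens; pixels are square), "cx", "cy" (the principal point, pixels), "view" (4x4, takes a point from world to camera coordinates). Camera axes: x right, y down, z forward; pixel columns grow to the right and rows downward; lengths in m; the calibration is good to about 2 mm. A picture is of the moment at which its call begins.
- robot.hand_in(): hands the job in; it is judged then, once.
The state is a dict: "time": time; "q": joint angles; "joint_velocities": joint speeds; "joint_torque": joint torques, N m; "position": TCP position; "tool_rot": TCP orientation; "ft_force": force on the tool from outside, world axes, zero at the start; "moment": the same for the moment, N m; "grip_width": finger opening in m; "grip_force": force on a finger pad.
Only numpy, scipy, OpenCV 4.12 (cv2) and the standard library are available. Lean on these libraries where they do the work, as an engineer would, in place of code of your own. Each camera call takes 0.05 s, during which the arm holds its last target. There are 200 camera calls.

## Task

Fasten the clear drive box before the arm is run: keeping its lid shut, swing the steel hasp on the lid forward and down until it lies flat over its staple. Then, at the jog console, turn the black knob clockwise (seen from above) three clicks from its centre rest and hold it there against its return spring; never go past the third click or turn it the other way, for that would run the arm too fast or backwards. Leave all other things as they are, and finish while still holding the knob on the third click.

Things in the scene. Friction and masses are not known exactly. Their poses are not given: they have to be found in the camera images.
- drive_box: drive box, 220 (x) x 240 (y) x 136 mm high, aluminium frame with clear panels, fixed to the table; origin under its middle, z up, its front (-x) faces the robot. Its top is level at 136 mm: the rear 150 mm is a clear hinged lid, the front 70 mm a fixed aluminium strip. A red stop button, 40 mm across and 30 mm high, stands on the strip at (-78, +88) mm. The box and the jog console swap sides (left or right) from one run to the next
- lid (a joint): the clear lid's hinge along its rear edge, rad: 0 shut (as it starts), growing as it lifts; the lid lies by its own weight (0.55 kg)
- hasp (a joint): the hasp's hinge, rad: 0 lying flat over the staple, 1.57 standing upright, larger leaning back over the lid. It starts between 1.5 and 2.2 and its stiff hinge (about 0.05 N m) keeps it where it is left
- hasp_hinge (a point): middle of the hasp's hinge pin, which runs along the box's y axis, at (-15, 0, 139.5) mm in the box's frame. The strap is steel, 34 mm wide and 4 mm thick, 94 mm long from the pin; from 51 to 80 mm it has a slot 12 mm wide. At joint 0 the strap points to the box's -x, 1.5 mm clear of the top
- hasp_tip (a point): middle of the strap's free end, 92 mm from the pin; its edge is turned up by 6 mm
- staple_top (a point): top of the steel staple, a fixed loop 24 mm long (box x) and 5 mm thick that stands 24.5 mm above the front strip, at (-79, 0, 160.5) mm in the box's frame; it comes up through the strap's slot when the hasp is down
- jog_console: jog console, dark low box 150 x 150 x 52 mm with a pale grey top, fixed to the table; origin under its middle, z up, its front (-x) faces the robot; round the knob is an arc of marks 20 degrees apart, red at the centre rest
- jog (a joint): the jog knob's angle, rad: 0 at the sprung centre rest, growing clockwise seen from above; it clicks every 20 degrees (0.349), so the first, second and third clicks lie at 0.349, 0.698 and 1.047; it turns 1.92 either way. A spring of 0.25 N m/rad drives it back to 0 whenever it is let go (0.26 N m at the third click, with 0.045 N m of click either way)
- jog_grip (a point): the point to grip on the knob, on its upright axis, at (-18, 0, 87) mm in the console's frame. The knob has a round skirt 56 mm across, its top 64 mm above the table, and on it a straight grip bar 52 mm long, 14 mm thick and 33 mm high, its top 97 mm above the table. At rest the bar lies along the console's x axis, its white pointer towards +x; this point's axes turn with the knob, x along the bar
- duck: yellow rubber-toy duck, 48 mm across, 50 mm high, on the clear lid; origin under its middle
- bearing: steel ball bearing lying flat on the clear lid, 32 mm across, 12 mm high; origin under its middle
- beaker: clear glass beaker, 72 mm across, 95 mm high; origin under its middle
- screwdriver: orange-handled screwdriver lying across in front of the two units, on the robot's side; origin under its middle
- tape: roll of blue tape lying flat, 90 mm across, 24 mm high; origin under its middle
- mouse: grey computer mouse, 110 x 60 x 30 mm; origin under its middle
- multimeter: yellow hand multimeter lying flat, 170 x 85 x 47 mm; origin under its middle

How it is judged:
On the way, in this order (a step that is already met when the one before it is completed fails the run):
1. the hasp lies down over the staple, with the lid shut and the jog knob still at rest (value of joint hasp below 0.12 rad and value of joint lid below 0.03 rad and value of joint jog below 0.2 rad), for 0.2 s.
2. the fingers hold the jog knob on its third click (value of joint jog between 0.907 and 1.187 rad and contact force between the fingers and jog above 1 N), for 0.2 s.
At the end, for the whole second after the job is handed in: The hasp is down over the staple (within 0.12 rad of flat) and the lid shut (within 0.03 rad); the fingers press on the jog knob with more than 1 N and keep it still on the third click, 1.047 rad clockwise within 0.14 rad (all of step 2 and value of joint hasp below 0.12 rad and value of joint lid below 0.03 rad and velocity of joint jog between -0.15 and 0.15 rad/s); the arm keeps its last pose, push and grip.
It fails at once if the jog knob is turned out of its rest before the hasp is down (value of joint jog above 0.2 rad and value of joint hasp above 0.3 rad).
It fails at once if the jog knob goes past the third click, well on towards the fourth (value of joint jog above 1.3 rad).
It fails at once if the jog knob is turned the other way, to its first reverse click (value of joint jog below -0.28 rad).
It fails at once if the lid is lifted (value of joint lid above 0.15 rad).
It fails at once if one of the other things is moved by more than 30 mm (distance of any of duck, bearing, beaker, screwdriver, tape, mouse, multimeter from where it was at the start of the episode above 0.03 m).
It also fails if it takes over 48 s, if anything falls off the work surface, if the arm or the gripper's body presses on something with over 40 N, if the wrist force passes 120 N, or if a joint passes its speed limit or range.

## Working session

There is one attempt and no reset: what is moved stays moved. The work goes in short steps, Python scripts to look and compute and a shell command to move; the robot and the scene stay as the last step left them, time stands still between calls to the robot, and variables do not carry over. Pictures are saved under pics/ and viewed, at most 10 in all, crops included, and the job is handed in when it is done.

```bash
mkdir -p pics; cat > h.py <<'E'
import numpy as np, cv2
from rig import robot, cams
def shot(n):
    c=cams.camera(n); return c
def K(c):
    h=c["color"].shape[0]; f=h/2/np.tan(np.radians(c["fov_y"])/2); return f,c["cx"],c["cy"]
def ray(c,u,v):
    f,cx,cy=K(c); T=np.array(c["view"]); R=T[:3,:3]; t=T[:3,3]
    d=R.T@np.array([(u-cx)/f,(v-cy)/f,1]); return -R.T@t,d
def onz(c,u,v,z):
    o,d=ray(c,u,v); return o+d*(z-o[2])/d[2]
def proj(c,p):
    f,cx,cy=K(c); T=np.array(c["view"]); q=T[:3,:3]@np.array(p)+T[:3,3]; return f*q[0]/q[2]+cx,f*q[1]/q[2]+cy
def cloud(c):
    f,cx,cy=K(c); D=c["depth"]; v,u=np.mgrid[:D.shape[0],:D.shape[1]]
    P=np.stack([(u-cx)/f*D,(v-cy)/f*D,D],-1); T=np.array(c["view"]); return (P-T[:3,3])@T[:3,:3]
E
python3 - <<'E'
from h import *
import pickle
for n in("top","scene"):
    c=shot(n); pickle.dump(c,open(f"{n}0.pkl","wb")); cv2.imwrite(f"pics/{n}0.png",c["color"])
    o,d=ray(c,280,210); print(n,K(c),o,d)
print(robot.get_obs())
E
```

```text
top (np.float64(519.1988980864559), 274.9464233611906, 208.1316883042174) [ 0.36310976 -0.01985362  1.88797952] [ 0.11172214  0.0011936  -0.99379295]
scene (np.float64(470.6222915075818), 290.6946892004373, 209.80892079050244) [ 1.3002471  -0.97673332  1.07876903] [-0.51208291  0.60926778 -0.60587163]
{'time': 0.1, 'q': array([ 1.14548608e+00,  5.28350502e-01,  1.43377606e+00, -3.15326335e-05,
        1.18141535e+00, -1.78512090e-01]), 'joint_velocities': array([ 0.00060671, -0.00071788, -0.0036396 , -0.00053068,  0.00062888,
        0.00114389]), 'joint_torque': array([-7.56963836e-04, -4.40987313e+01, -1.77150071e+01,  6.34406693e-02,
        5.34453650e-02, -4.80991196e-05]), 'position': array([0.15240947, 0.60547975, 0.23868281]), 'tool_rot': array([ 1.23080133e-01,  9.92396257e-01, -9.34883823e-04, -2.75881324e-04]), 'ft_force': array([-0.65397174, -0.36272859,  0.14776386]), 'moment': array([-0.03222797, -0.00748259,  0.01137349]), 'grip_force': 0.0, 'grip_width': 0.08696475384773206}
```

View pics/top0.png

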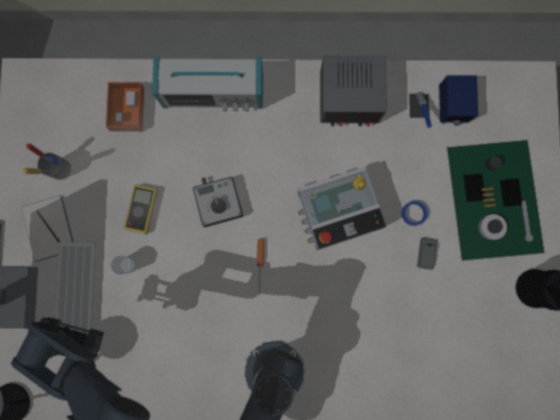

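View pics/scene0.png

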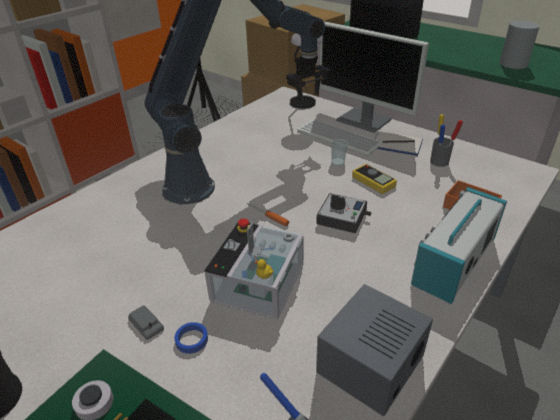

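The top view shows the console at about (218,201) px and the drive box at about (343,207), with its red button at (325,238). In the scene view the hasp stands upright near (251,238). I'll zoom in on both units.

```bash
python3 - <<'E'
from h import *
import pickle
a=pickle.load(open("top0.pkl","rb"));b=pickle.load(open("scene0.pkl","rb"))
A=cv2.resize(a["color"][155:255,185:395],None,fx=3.8,fy=3.8,interpolation=3)
cv2.imwrite("pics/topz.png",A)
B=cv2.resize(b["color"][185:315,200:380],None,fx=4.4,fy=4.4,interpolation=3)
cv2.imwrite("pics/scz.png",B)
P=cloud(a)
# red button
hsv=cv2.cvtColor(a["color"],cv2.COLOR_BGR2HSV)
m=cv2.inRange(hsv,(0,120,70),(8,255,255))|cv2.inRange(hsv,(172,120,70),(180,255,255));m[:,:300]=0;m[:200]=0;m[:,380:]=0
ys,xs=np.nonzero(m);print(len(xs),xs.mean(),ys.mean(),"btn",onz(a,xs.mean(),ys.mean(),.16), np.median(P[ys,xs],0))
def rect(c,name,box,z0,z1):
    P=cloud(c);x0,y0,x1,y1=box;S=np.zeros(P.shape[:2],bool);S[y0:y1,x0:x1]=1
    m=S&(P[...,2]>z0)&(P[...,2]<z1);p=P[m][:,:2]
    print(name,len(p),"z med",np.median(P[m][:,2]),cv2.minAreaRect((p*1000).astype(np.float32)))
rect(a,"console",(185,165,255,235),.044,.062)
rect(a,"knob",(185,165,255,235),.075,.115)
rect(a,"box",(285,155,400,262),.125,.147)
rect(a,"hasp+",(320,190,370,235),.165,.26)
E
```

```text
89 325.5280898876405 236.1685393258427 btn [ 0.4709844  -0.16991963  0.16      ] [ 0.47116359 -0.17045689  0.16264242]
console 1463 z med 0.05160089243827108 ((599.3164672851562, 208.6689453125), (150.5329132080078, 149.68760681152344), 15.873266220092773)
knob 67 z med 0.094317892810748 ((581.91162109375, 203.6673126220703), (52.12551498413086, 14.403356552124023), 14.660016059875488)
box 4186 z med 0.13493599114861696 ((573.9534912109375, -225.84417724609375), (225.22808837890625, 241.6187744140625), 18.824527740478516)
hasp+ 57 z med 0.2207963289880776 ((551.4378662109375, -223.53163146972656), (23.091739654541016, 202.10311889648438), 50.339962005615234)
```

View pics/topz.png

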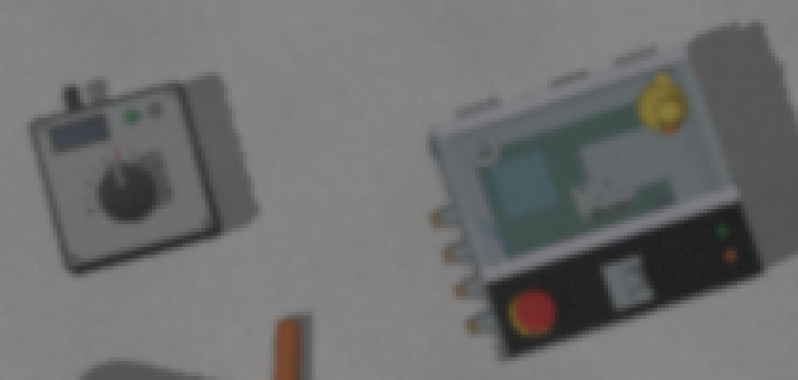

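View pics/scz.png

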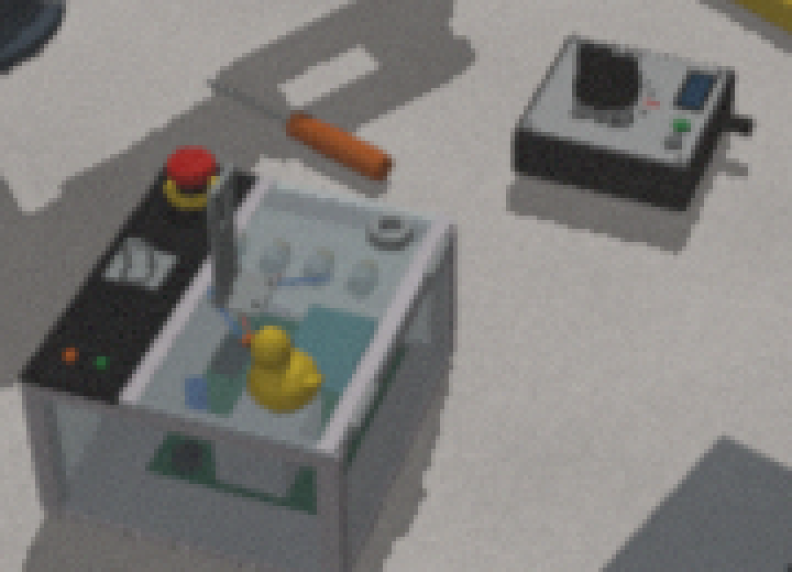

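The knob is in the console's left-centre with its bar at rest (yaw about 15°). The box is yawed about 18.7°, with the hasp near upright. The duck is at the rear right of the lid and the bearing at the rear left. Next I'll get the hasp angle and those positions in the box frame.

```bash
cat >> h.py <<'E'
BOX=np.array([.5733,-.2275,0]);BY=np.radians(18.7)
Rb=np.array([[np.cos(BY),-np.sin(BY),0],[np.sin(BY),np.cos(BY),0],[0,0,1]])
def tob(P): return (P-BOX)@Rb
def tow(p): return Rb@np.array(p)+BOX
E
python3 - <<'E'
from h import *
import pickle
for n in("top","scene"):
    c=pickle.load(open(n+"0.pkl","rb"));Q=tob(cloud(c))*1000
    m=(abs(Q[...,1])<30)&(Q[...,0]>-50)&(Q[...,0]<90)&(Q[...,2]>150)&(Q[...,2]<250)
    for z in range(150,250,12):
        s=Q[m&(Q[...,2]>=z)&(Q[...,2]<z+12)]
        if len(s): print(n,z,len(s),np.median(s,0).round(),s[:,:2].min(0).round(),s[:,:2].max(0).round())
    hsv=cv2.cvtColor(c["color"],cv2.COLOR_BGR2HSV);y=(hsv[...,0]>18)&(hsv[...,0]<35)&(hsv[...,1]>140)&(Q[...,2]>145)&(Q[...,0]>0)&(abs(Q[...,1])<120)&(Q[...,0]<120)
    if y.any(): print("duck",y.sum(),np.median(Q[y],0).round(),Q[y].min(0).round(),Q[y].max(0).round())
    f=(Q[...,2]>120)&(abs(Q[...,0])<140)&(abs(Q[...,1])<140)&(Q[...,2]<145)
    print(n,"box ext pct",np.percentile(Q[f],[1,99],0).round().tolist())
    s=(Q[...,2]>152)&(Q[...,2]<166)&(abs(Q[...,0]+79)<25)&(abs(Q[...,1])<15)
    if s.any(): print("staple",s.sum(),Q[s].mean(0).round(1))
o=robot.get_obs()["position"]
for b in([50,0,.3],[-15,0,.3]):
    w=tow([b[0]/1000,b[1],b[2]]);d=w-o;print(b,w.round(3),"tool cm now-axes",[round(100*(d@a),1) for a in (np.array([-.9697,.2443,0]),np.array([.2443,.9697,0]),np.array([0,0,-1]))])
E
```

```text
top 150 6 [-18.   4. 158.] [-19. -14.] [-18.  19.]
top 162 3 [-18.   6. 168.] [-18.  -4.] [-16.  19.]
top 174 3 [-18.   1. 181.] [-18. -13.] [-17.  18.]
top 186 4 [-18.   9. 189.] [-18.  -9.] [-16.  18.]
top 198 5 [-17.  -1. 199.] [-18. -14.] [-16.  17.]
top 210 4 [-16.   5. 220.] [-17.  -9.] [-14.  19.]
top 222 21 [-15.   5. 229.] [-18. -16.] [-9. 19.]
top 234 6 [-13.  -8. 238.] [-15. -13.] [-10.   9.]
duck 74 [ 56. -74. 174.] [ 39. -92. 149.] [ 79. -63. 190.]
top box ext pct [[-110.0, -116.0, 125.0], [108.0, 120.0, 144.0]]
staple 10 [-82.1   2.  155.8]
scene 150 20 [-16.  -3. 154.] [-19. -18.] [-13.  17.]
scene 162 20 [-15.  -3. 166.] [-19. -20.] [-14.  20.]
scene 174 18 [-16.  -4. 179.] [-17. -20.] [-13.  11.]
scene 186 18 [-15.   2. 192.] [-18. -18.] [-13.  14.]
scene 198 18 [-16.   2. 203.] [-19. -17.] [-13.  16.]
scene 210 22 [-15.  -6. 216.] [-18. -18.] [-13.  18.]
scene 222 22 [-14.  -1. 232.] [-18. -20.] [-10.  14.]
scene 234 2 [-11.  -9. 235.] [-12.  -9.] [-10.  -8.]
duck 202 [ 59. -89. 160.] [  40. -104.  145.] [ 84. -64. 188.]
scene box ext pct [[-110.0, -120.0, 122.0], [109.0, 116.0, 142.0]]
staple 15 [-80.3  -1.1 157. ]
[50, 0, 0.3] [ 0.621 -0.211  0.3  ] tool cm now-axes [np.float64(-65.4), np.float64(-67.8), np.float64(-6.1)]
[-15, 0, 0.3] [ 0.559 -0.232  0.3  ] tool cm now-axes [np.float64(-59.9), np.float64(-71.3), np.float64(-6.1)]
```

Box pose checks out to about 1–2 mm, and the hasp is at about 1.57 rad. I'll raise and align the tool (tool +x = box −x, tool y = box y), then travel to behind the hasp.

```bash
python3 -m pendant '[{"jaw":0,"linear":[0,0,-1.2],"twist":-6.54},{"jaw":0,"linear":[0,0,-1.2],"twist":-6.54},{"jaw":0,"linear":[0,0,-1.2],"twist":-6.54},{"jaw":0,"linear":[0,0,-1.2],"twist":-6.54},{"jaw":0,"linear":[0,0,-1.2],"twist":-6.54}]' 20
python3 -m pendant '[{"jaw":0,"linear":[-0.65,-3.85,0],"twist":0},{"jaw":0,"linear":[-0.65,-3.85,0],"twist":0},{"jaw":0,"linear":[-0.65,-3.85,0],"twist":0},{"jaw":0,"linear":[-0.65,-3.85,0],"twist":0},{"jaw":0,"linear":[-0.65,-3.85,0],"twist":0},{"jaw":0,"linear":[-0.65,-3.85,0],"twist":0},{"jaw":0,"linear":[-0.65,-3.85,0],"twist":0},{"jaw":0,"linear":[-0.65,-3.85,0],"twist":0},{"jaw":0,"linear":[-0.65,-3.85,0],"twist":0},{"jaw":0,"linear":[-0.65,-3.85,0],"twist":0},{"jaw":0,"linear":[-0.65,-3.85,0],"twist":0},{"jaw":0,"linear":[-0.65,-3.85,0],"twist":0}]'
cat > s.py <<'E'
from h import *
o=robot.get_obs();q=o["tool_rot"];R=np.zeros((3,3))
from scipy.spatial.transform import Rotation as Ro
R=Ro.from_quat(q).as_matrix()
print("t",round(o["time"],2),"box-frame TCP mm",(tob(o["position"])*1000).round(1),"toolx yaw",round(np.degrees(np.arctan2(R[1,0],R[0,0])),1),"F",o["ft_force"].round(1),"w",round(o["grip_width"],4),"q",o["q"].round(2))
E
python3 s.py
```

```text
time: 0.52
position: [0.1524, 0.6057, 0.2995]
tool_rot: [-0.164, 0.986, -0.001, -0.0]
ft_force: [-0.3, 0.1, 0.0]
grip_width: 0.0616
grip_force: 0.0
time: 1.52
position: [0.3738, 0.1911, 0.2995]
tool_rot: [-0.161, 0.987, 0.0, -0.0]
ft_force: [0.5, -0.5, -0.7]
grip_width: 0.0008
grip_force: 0.0
t 1.52 box-frame TCP mm [-54.7 460.5 299.5] toolx yaw -161.4 F [ 0.5 -0.5 -0.7] w 0.0008 q [ 0.2   0.16  1.83  0.    1.14 -1.69]
```

```bash
python3 -m pendant '[{"jaw":0,"linear":[-0.66,-3.84,0],"twist":0},{"jaw":0,"linear":[-0.66,-3.84,0],"twist":0},{"jaw":0,"linear":[-0.66,-3.84,0],"twist":0},{"jaw":0,"linear":[-0.66,-3.84,0],"twist":0},{"jaw":0,"linear":[-0.66,-3.84,0],"twist":0},{"jaw":0,"linear":[-0.66,-3.84,0],"twist":0},{"jaw":0,"linear":[-0.66,-3.84,0],"twist":0},{"jaw":0,"linear":[-0.66,-3.84,0],"twist":0},{"jaw":0,"linear":[-0.66,-3.84,0],"twist":0},{"jaw":0,"linear":[-0.66,-3.84,0],"twist":0},{"jaw":0,"linear":[-0.66,-3.84,0],"twist":0},{"jaw":0,"linear":[-0.66,-3.84,0],"twist":0}]'
python3 -m pendant '[{"jaw":0,"linear":[0,0,0],"twist":0},{"jaw":0,"linear":[0,0,1.5],"twist":0},{"jaw":0,"linear":[0,0,1.5],"twist":0},{"jaw":0,"linear":[0,0,1.5],"twist":0},{"jaw":0,"linear":[0,0,1.5],"twist":0},{"jaw":0,"linear":[0,0,1.5],"twist":0},{"jaw":0,"linear":[0,0,0],"twist":0}]'; python3 s.py
```

```text
time: 2.52
position: [0.5956, -0.2204, 0.2989]
tool_rot: [-0.161, 0.987, 0.0, -0.0]
ft_force: [0.6, -0.5, 0.1]
grip_width: 0.0005
grip_force: 0.0
time: 3.1
position: [0.593, -0.2173, 0.2207]
tool_rot: [-0.161, 0.987, 0.003, -0.003]
ft_force: [0.1, 0.5, 0.5]
grip_width: 0.0005
grip_force: 0.0
t 3.1 box-frame TCP mm [ 22.    3.3 220.7] toolx yaw -161.4 F [0.1 0.5 0.5] w 0.0005 q [-0.53  0.56  1.43  0.    1.16 -2.42]
```

```bash
python3 -m pendant '[{"jaw":0,"linear":[0.9,-0.15,0.25],"twist":0},{"jaw":0,"linear":[0.9,-0.15,0.25],"twist":0},{"jaw":0,"linear":[0.75,0,0.2],"twist":0},{"jaw":0,"linear":[0.7,0,0.15],"twist":0},{"jaw":0,"linear":[0.7,0,0.15],"twist":0},{"jaw":0,"linear":[0.65,0,0.35],"twist":0},{"jaw":0,"linear":[0.65,0,0.35],"twist":0},{"jaw":0,"linear":[0,0,0],"twist":0}]'; python3 s.py
python3 - <<'E'
from h import *
for n in("scene",):
    c=shot(n); cv2.imwrite(f"pics/{n}1.png",cv2.resize(c["color"][150:320,190:360],None,fx=3.5,fy=3.5,interpolation=3))
E
```

```text
time: 3.77
position: [0.5448, -0.2384, 0.2069]
tool_rot: [-0.161, 0.987, 0.001, -0.001]
ft_force: [-0.1, -1.1, -0.3]
grip_width: 0.0005
grip_force: 0.0
t 3.77 box-frame TCP mm [-30.5  -1.2 206.9] toolx yaw -161.5 F [-0.1 -1.1 -0.3] w 0.0005 q [-0.6   0.53  1.54 -0.    1.08 -2.49]
```

View pics/scene1.png

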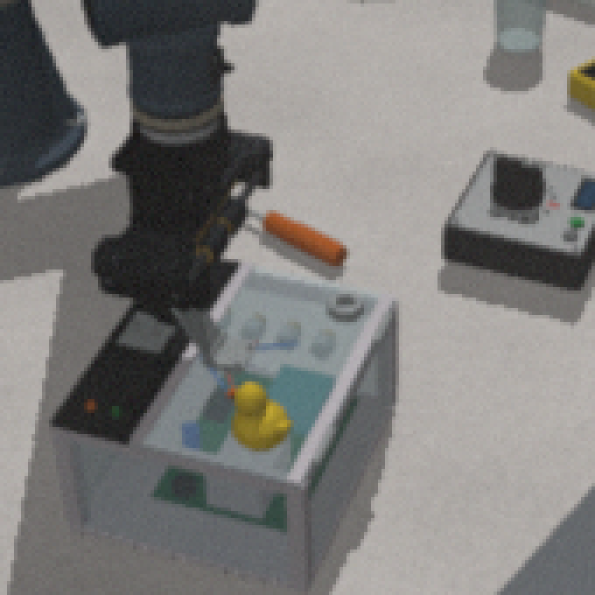

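The hasp has swung forward to about 60° (strap near (200,340) px), the lid is shut and nothing else has moved. I'll carry on along the arc.

```bash
python3 -m pendant '[{"jaw":0,"linear":[0.5,0,0.75],"twist":0},{"jaw":0,"linear":[0.5,0,0.75],"twist":0},{"jaw":0,"linear":[0.25,0,0.65],"twist":0},{"jaw":0,"linear":[0.25,0,0.65],"twist":0},{"jaw":0,"linear":[0.1,0,0.6],"twist":0},{"jaw":0,"linear":[0.1,0,0.6],"twist":0},{"jaw":0,"linear":[0,0,0.3],"twist":0},{"jaw":0,"linear":[0,0,0],"twist":0}]'; python3 s.py
python3 -m pendant '[{"jaw":0,"linear":[0,0,0.25],"twist":0},{"jaw":0,"linear":[0,0,0.15],"twist":0},{"jaw":0,"linear":[0,0,0],"twist":0},{"jaw":0,"linear":[0,0,0],"twist":0}]'; python3 s.py
```

```text
time: 4.48
position: [0.53, -0.2433, 0.1634]
tool_rot: [-0.161, 0.987, 0.001, -0.001]
ft_force: [-0.1, 0.6, 0.1]
grip_width: 0.0005
grip_force: 0.0
t 4.48 box-frame TCP mm [-46.1  -1.1 163.4] toolx yaw -161.4 F [-0.1  0.6  0.1] w 0.0005 q [-0.62  0.57  1.61  0.    0.96 -2.52]
time: 4.82
position: [0.5306, -0.2437, 0.1606]
tool_rot: [-0.161, 0.987, -0.0, 0.0]
ft_force: [-0.1, 0.2, 1.6]
grip_width: 0.0002
grip_force: 0.0
t 4.82 box-frame TCP mm [-45.6  -1.6 160.6] toolx yaw -161.4 F [-0.1  0.2  1.6] w 0.0002 q [-0.62  0.57  1.61  0.    0.96 -2.52]
```

```bash
python3 -m pendant '[{"jaw":0,"linear":[0,0,0.1],"twist":0},{"jaw":0,"linear":[0,0,0.1],"twist":0},{"jaw":0,"linear":[0,0,0],"twist":0},{"jaw":0,"linear":[0,0,0],"twist":0},{"jaw":0,"linear":[0,0,0],"twist":0}]'; python3 s.py
```

```text
time: 5.23
position: [0.5306, -0.2438, 0.1589]
tool_rot: [-0.161, 0.987, -0.0, 0.0]
ft_force: [0.1, -0.4, 3.1]
grip_width: 0.0005
grip_force: 1.5
t 5.23 box-frame TCP mm [-45.6  -1.8 158.9] toolx yaw -161.4 F [ 0.1 -0.4  3.1] w 0.0005 q [-0.62  0.58  1.61  0.    0.95 -2.52]
```

```bash
python3 -m pendant '[{"jaw":0,"linear":[0,0,0.15],"twist":0},{"jaw":0,"linear":[0,0,0.15],"twist":0},{"jaw":0,"linear":[0,0,0],"twist":0},{"jaw":0,"linear":[0,0,0],"twist":0},{"jaw":0,"linear":[0,0,0],"twist":0}]'; python3 s.py
```

```text
time: 5.65
position: [0.5307, -0.2438, 0.1586]
tool_rot: [-0.161, 0.987, -0.001, 0.001]
ft_force: [-4.9, 3.0, 18.7]
grip_width: 0.0001
grip_force: 9.1
t 5.65 box-frame TCP mm [-45.6  -1.8 158.6] toolx yaw -161.4 F [-4.9  3.  18.7] w 0.0001 q [-0.62  0.58  1.61 -0.    0.95 -2.52]
```

Hard stop reached (19 N), so the hasp is flat. I'll lift, look, and move towards the knob.

```bash
python3 -m pendant '[{"jaw":0,"linear":[0,0,-1],"twist":0},{"jaw":0,"linear":[0,0,-2],"twist":0},{"jaw":0,"linear":[0,0,-2.5],"twist":0},{"jaw":0,"linear":[0,0,-2.5],"twist":0},{"jaw":0,"linear":[0,0,-2],"twist":0},{"jaw":0,"linear":[0,0,0],"twist":0}]'
python3 -m pendant '[{"jaw":1,"linear":[-1.6,3.4,0],"twist":0},{"jaw":1,"linear":[-1.6,3.4,0],"twist":0},{"jaw":1,"linear":[-1.6,3.4,0],"twist":0},{"jaw":1,"linear":[-1.6,3.4,0],"twist":0},{"jaw":1,"linear":[-1.6,3.4,0],"twist":0},{"jaw":1,"linear":[-1.6,3.4,0],"twist":0},{"jaw":1,"linear":[-1.6,3.4,0],"twist":0},{"jaw":1,"linear":[-1.6,3.4,0],"twist":0},{"jaw":1,"linear":[-1.6,3.4,0],"twist":0},{"jaw":1,"linear":[-1.6,3.4,0],"twist":0},{"jaw":1,"linear":[-1.6,3.4,0],"twist":1.9},{"jaw":1,"linear":[-1.6,3.4,0],"twist":2}]'
python3 -m pendant '[{"jaw":1,"linear":[0,0,0],"twist":0},{"jaw":1,"linear":[0,0,0],"twist":0},{"jaw":1,"linear":[0,0,0],"twist":0}]'
cat >> s.py <<'E'
d=np.array([.5819,.2037,.087])-o["position"];print("to knob, tool cm",(R.T@d*100).round(2))
E
python3 s.py; python3 - <<'E'
from h import *
c=shot("scene"); cv2.imwrite("pics/scene2.png",cv2.resize(c["color"][150:320,190:380],None,fx=3.5,fy=3.5,interpolation=3))
for n in("top","scene"):
    c=c if n=="scene" else shot(n);Q=tob(cloud(c))*1000
    for x0 in(-110,-95,-60,-50,-40,-30):
        s=Q[(Q[...,0]>x0)&(Q[...,0]<x0+12)&(abs(Q[...,1])<14)&(Q[...,2]<200)];print(n,x0,len(s),np.percentile(s[:,2],[20,50,80]).round(1) if len(s) else "")
E
```

```text
time: 6.15
position: [0.5327, -0.2452, 0.2599]
tool_rot: [-0.161, 0.987, -0.003, 0.003]
ft_force: [0.4, 0.4, -0.2]
grip_width: 0.0005
grip_force: 0.0
time: 7.15
position: [0.583, 0.2059, 0.2542]
tool_rot: [-0.127, 0.992, -0.0, -0.001]
ft_force: [1.0, -0.8, 0.3]
grip_width: 0.0726
grip_force: 0.0
time: 7.4
position: [0.5831, 0.2038, 0.2543]
tool_rot: [-0.128, 0.992, -0.0, -0.001]
ft_force: [0.2, -0.5, -0.1]
grip_width: 0.0856
grip_force: 0.0
t 7.4 box-frame TCP mm [147.6 405.4 254.3] toolx yaw -165.3 F [ 0.2 -0.5 -0.1] w 0.0856 q [ 0.16  0.5   1.43 -0.    1.21 -1.67]
to knob, tool cm [ 0.08  0.03 16.74]
top -110 27 [138.3 139.7 143. ]
top -95 28 [136.  140.1 149.9]
top -60 27 [137.2 140.2 142.5]
top -50 28 [137.4 139.5 142.8]
top -40 29 [137.7 141.6 145.1]
top -30 30 [137.5 140.6 144.7]
scene -110 27 [138.3 139.7 143. ]
scene -95 28 [136.  140.1 149.9]
scene -60 27 [137.2 140.2 142.5]
scene -50 28 [137.4 139.5 142.8]
scene -40 29 [137.7 141.6 145.1]
scene -30 30 [137.5 140.6 144.7]
```

View pics/scene2.png

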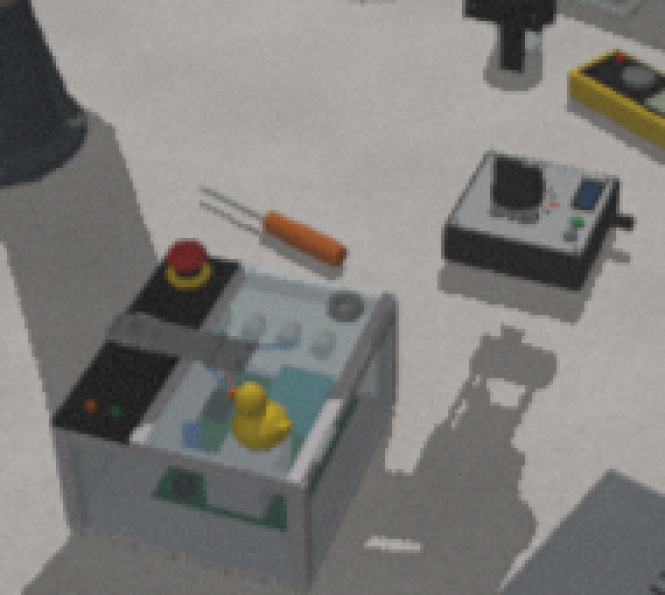

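The hasp lies flat over the staple ((175,335) px), the lid is shut, and the duck and bearing are undisturbed. I'll descend on the knob.

```bash
python3 -m pendant '[{"jaw":1,"linear":[0.05,0,1.5],"twist":0},{"jaw":1,"linear":[0,0,2],"twist":0},{"jaw":1,"linear":[0,0,2],"twist":0},{"jaw":1,"linear":[0,0,2],"twist":0},{"jaw":1,"linear":[0,0,2],"twist":0},{"jaw":1,"linear":[0,0,2],"twist":0},{"jaw":1,"linear":[0,0,2],"twist":0},{"jaw":1,"linear":[0,0,1.5],"twist":0},{"jaw":1,"linear":[0,0,0.8],"twist":0},{"jaw":1,"linear":[0,0,0],"twist":0},{"jaw":1,"linear":[0,0,0],"twist":0},{"jaw":1,"linear":[0,0,0],"twist":0}]' 45; python3 s.py
```

```text
time: 8.5
position: [0.5843, 0.2035, 0.0986]
tool_rot: [-0.127, 0.992, 0.0, 0.001]
ft_force: [0.4, 0.3, 0.0]
grip_width: 0.0873
grip_force: 0.0
t 8.5 box-frame TCP mm [148.6 404.7  98.6] toolx yaw -165.4 F [0.4 0.3 0. ] w 0.0873 q [ 0.15  0.7   1.56 -0.    0.88 -1.67]
to knob, tool cm [0.23 0.08 1.16]
```

```bash
python3 -m pendant '[{"jaw":1,"linear":[0.2,0.05,0.6],"twist":0},{"jaw":1,"linear":[0,0,0.5],"twist":0},{"jaw":1,"linear":[0,0,0],"twist":0},{"jaw":1,"linear":[0,0,0],"twist":0}]' 45; python3 s.py
python3 -m pendant '[{"jaw":0,"linear":[0,0,0],"twist":0},{"jaw":0,"linear":[0,0,0],"twist":0},{"jaw":0,"linear":[0,0,0],"twist":0},{"jaw":0,"linear":[0,0,0],"twist":0},{"jaw":0,"linear":[0,0,0],"twist":0},{"jaw":0,"linear":[0,0,0],"twist":0},{"jaw":0,"linear":[0,0,0],"twist":0},{"jaw":0,"linear":[0,0,0],"twist":0},{"jaw":0,"linear":[0,0,0],"twist":0},{"jaw":0,"linear":[0,0,0],"twist":0}]' 45; python3 s.py
```

```text
time: 8.83
position: [0.581, 0.204, 0.0864]
tool_rot: [-0.128, 0.992, -0.0, -0.0]
ft_force: [-0.7, 0.6, 0.6]
grip_width: 0.0871
grip_force: 0.0
t 8.83 box-frame TCP mm [145.6 406.2  86.4] toolx yaw -165.3 F [-0.7  0.6  0.6] w 0.0871 q [ 0.16  0.71  1.57 -0.    0.85 -1.67]
to knob, tool cm [-0.08 -0.05 -0.06]
time: 9.67
position: [0.5813, 0.2039, 0.0866]
tool_rot: [-0.128, 0.992, -0.0, -0.0]
ft_force: [-1.4, -0.1, 0.7]
grip_width: 0.0283
grip_force: 0.0
t 9.67 box-frame TCP mm [145.9 406.   86.6] toolx yaw -165.3 F [-1.4 -0.1  0.7] w 0.0283 q [ 0.16  0.71  1.57 -0.    0.85 -1.67]
to knob, tool cm [-0.05 -0.03 -0.04]
```

```bash
python3 -m pendant '[{"jaw":0,"linear":[0,0,0],"twist":0},{"jaw":0,"linear":[0,0,0],"twist":0},{"jaw":0,"linear":[0,0,0],"twist":0},{"jaw":0,"linear":[0,0,0],"twist":0},{"jaw":0,"linear":[0,0,0],"twist":0},{"jaw":0,"linear":[0,0,0],"twist":0}]' 45; python3 s.py
```

```text
time: 10.17
position: [0.5813, 0.2038, 0.0865]
tool_rot: [-0.128, 0.992, -0.0, -0.0]
ft_force: [0.5, -0.0, -0.6]
grip_width: 0.0136
grip_force: 45.0
t 10.17 box-frame TCP mm [145.9 405.9  86.5] toolx yaw -165.3 F [ 0.5 -0.  -0.6] w 0.0136 q [ 0.16  0.71  1.57 -0.    0.85 -1.67]
to knob, tool cm [-0.05 -0.02 -0.05]
```

The bar is gripped. I'll turn one click first and check the sense.

```bash
echo 'print("moment z",o["moment"][2].round(3),"gripF",o["grip_force"])' >> s.py
python3 -m pendant '[{"jaw":0,"linear":[0,0,0],"twist":4},{"jaw":0,"linear":[0,0,0],"twist":4},{"jaw":0,"linear":[0,0,0],"twist":4},{"jaw":0,"linear":[0,0,0],"twist":4},{"jaw":0,"linear":[0,0,0],"twist":4},{"jaw":0,"linear":[0,0,0],"twist":0},{"jaw":0,"linear":[0,0,0],"twist":0}]'; python3 s.py
```

```text
time: 10.75
position: [0.5814, 0.2038, 0.0866]
tool_rot: [0.046, 0.999, -0.0, 0.0]
ft_force: [-0.2, -0.3, 0.0]
grip_width: 0.0137
grip_force: 45.0
t 10.75 box-frame TCP mm [145.9 406.   86.6] toolx yaw 174.8 F [-0.2 -0.3  0. ] w 0.0137 q [ 0.16  0.71  1.57 -0.    0.85 -1.32]
to knob, tool cm [-0.06 -0.01 -0.04]
moment z 0.105 gripF 44.9996651429683
```

```bash
python3 -m pendant '[{"jaw":0,"linear":[0,0,0],"twist":4},{"jaw":0,"linear":[0,0,0],"twist":4},{"jaw":0,"linear":[0,0,0],"twist":4},{"jaw":0,"linear":[0,0,0],"twist":4},{"jaw":0,"linear":[0,0,0],"twist":4},{"jaw":0,"linear":[0,0,0],"twist":4},{"jaw":0,"linear":[0,0,0],"twist":4},{"jaw":0,"linear":[0,0,0],"twist":4},{"jaw":0,"linear":[0,0,0],"twist":4},{"jaw":0,"linear":[0,0,0],"twist":4},{"jaw":0,"linear":[0,0,0],"twist":0},{"jaw":0,"linear":[0,0,0],"twist":0}]'
python3 -m pendant '[{"jaw":0,"linear":[0,0,0],"twist":0},{"jaw":0,"linear":[0,0,0],"twist":0},{"jaw":0,"linear":[0,0,0],"twist":0},{"jaw":0,"linear":[0,0,0],"twist":0}]'; python3 s.py
python3 - <<'E'
from h import *
a=shot("top");b=shot("scene")
cv2.imwrite("pics/end.png",np.hstack([cv2.resize(a["color"][150:270,160:300],(400,343),interpolation=3),cv2.resize(b["color"][170:310,200:363],(399,343),interpolation=3)]))
E
```

```text
time: 11.75
position: [0.5814, 0.2039, 0.0865]
tool_rot: [0.384, 0.923, 0.0, 0.0]
ft_force: [0.4, -0.9, -1.0]
grip_width: 0.0136
grip_force: 45.0
time: 12.08
position: [0.5814, 0.2039, 0.0866]
tool_rot: [0.385, 0.923, 0.0, 0.0]
ft_force: [0.8, -0.1, -0.7]
grip_width: 0.0136
grip_force: 45.0
t 12.08 box-frame TCP mm [146.  406.1  86.6] toolx yaw 134.7 F [ 0.8 -0.1 -0.7] w 0.0136 q [ 0.16  0.71  1.57  0.    0.85 -0.62]
to knob, tool cm [-0.05  0.02 -0.04]
moment z 0.291 gripF 44.99955927953124
```

View pics/end.png

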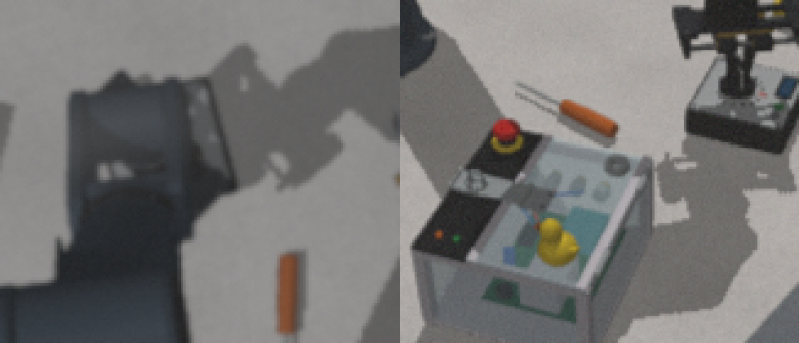

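The fingers hold the knob at (738,85) px, turned 60.0°. The 0.29 N m reaction matches the spring at the third click. The hasp is still flat and the lid shut, so I'll hand in.

```bash
python3 -c "
from rig import robot
print(robot.hand_in())"
```

```text
the job is handed in; nothing more can be done
None
```

The job is handed in at about 12 s on the robot's clock, with the hasp flat over its staple, the lid shut, and the knob gripped and turned 60° clockwise to the third click; the hand-in gave no verdict.

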